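Load a board tray onto the microscope stage

ROBOT

A 6-joint arm with a two-finger parallel gripper is mounted at the origin on the work surface. World frame = base frame: x ahead of the robot, y to its left, z up, the work surface at z = 0. Lengths are in mm, angles in rad, forces in N, time in s.
With the tool pointing down it reaches from about 350 to 875 mm from the base axis. Payload 4.2 kg.
Tool frame: the origin (TCP) lies at the very end of the fingers, on their centre line; the grasp point (between the pads) lies 19 mm behind it; z points along the fingers, y is the line along which they close (so a half turn about z gives the same grasp; the last joint's range is limited). The gripper opens to 87 mm and grips with 3 to 60 N. Pads are 19 mm wide; open, the fingers measure 117 mm over their backs; the gripper's body (75 mm by 190 mm) begins 51 mm behind the grasp point.
Start: joints at [-0.928, 0.385, 0.008, 0, -1.194, -0.259], TCP at [234.043, -579.503, 222.55] pointing down, gripper open.
Joint ranges: [-3.14, 3.14], [-1.21, 2.06], [-1.07, 1.41], [-3.16, 2.05], [-2.99, -0.16], [-3.1, 3.1]. Speed limits (rad/s): [2.79, 2.79, 3.14, 3.14, 3.14, 3.14].

INTERFACE

Orientations are given as a rotation vector (axis times angle).
In Python, from cell import r, eyes, order gives the robot as it stands.
- The arm moves only by the tool arm_command, never from a script. Its argument "moves" is a list of rows, each a list of 7 numbers: the shift along the tool's x, y, z in m, then the turn, a rotation vector about the tool's x, y, z in rad, then the closure in counts, from 0 (fully open) to 255 (shut). A call has 1 to 5 rows; each row is the pose to reach, as a shift and turn from the pose commanded when the call began, along the tool's axes at that moment; what a row does not reach only later rows make up. A row lasts 1/10 s, in which the tool goes at most 50 mm and 8.59 degrees, less where a joint would pass 70% of its speed; a pose out of reach is approached as far as the arm can. A call with a gripper value outside its range is refused whole. The fingers move at their own pace and stop on an object; the grip force is fixed at half the most. Time passes only in rows, so rows that repeat a pose let the fingers close. It gives the time, the measured TCP pose, the force, the opening and the grip force at its end, in the units of the state.
- r.observe(): the state, without advancing time (a new reading comes with each control period).
- eyes.snapshot(name): name is "scene" or "top"; returns (picture, depth): 384x512x3 uint8, red, green, blue; 384x512 float32, mm along the optical axis (not along the pixel's ray), 0 where there is no reading.
- eyes.camera_info(name): a dict with "fx", "fy", "cx", "cy" (pixels), "R" (3x3) and "t" (3): a world point X has camera coordinates R X + t. Camera axes: x right, y down, z forward; pixel columns grow to the right and rows downward; lengths in mm; the calibration is good to about 2 mm. A picture is of the moment at which its call begins. camera_info takes no time and is no camera call.
- order.finish_job(): hands the job in; it is judged then, once.
The state is a dict: "clock": time; "joint_pos": joint angles; "joint_vel": joint speeds; "joint_torque": joint torques, N m; "tcp_pos": TCP position; "orientation": TCP orientation; "wrist_force": force on the tool from outside, world axes, zero at the start; "moment": the same for the moment, N m; "gripper_width": finger opening in mm; "finger_force": force on a finger pad.
Only numpy, scipy, OpenCV 4.12 (cv2) and the standard library are available. Lean on these libraries where they do the work, as an engineer would, in place of code of your own. Each camera call takes 0.05 s, during which the arm holds its last target. There are 200 camera calls.

TASK

Turn the star wheel anticlockwise (seen from above) by pushing its spokes until it stops, which raises the microscope stage level with the feed shelf. Then slide the circuit-board tray, without lifting it or letting it dip into the gap, off the shelf and across onto the stage, in between the side rails, until its nose rests against the back stop, and let go. Do not bump the microscope, and leave the things lying around where they are.

Things in the scene. Friction and masses are not known exactly. Their poses are not given: they have to be found in the camera images.
- station: Fixed grey base with stage and star wheel. Origin on the table under the middle of the stage's near edge; x points from the shelf across the gap to the stage (the tray's way, roughly from the robot's left to its right), z up, y away from the robot. Stage: aluminium plate 126 mm wide, from x = 0 to 152 mm, near edge bevelled down, top at z = 48 to 60 mm depending on the wheel.
- wheel (a joint): Star wheel: five 70 mm spokes (10 mm rods, 20 mm end balls) level, on the robot's side of the gap. Value in rad, anticlockwise from above positive, 0 (stage 12 mm low) to the stop at 3.4, slightly springy, (stage level with shelf); starts at 0.4 to 1.5. At value v one spoke points at angle v from the station's x, the others every 72 degrees. Stiff (about 3 N at the spoke), stays where left.
- wheel_hub (a point): Centre of the black hub of the star wheel, in the spoke plane, 92 mm above the table; at x = -50, y = -165 mm in the station's frame. Axes are the station's and do not turn with the wheel. Below it a grey gearbox, 70 mm square and 55 mm high.
- shelf_edge (a point): Middle of the feed shelf's far edge, on its top surface, 60 mm above the table; x points over the gap to the stage. The shelf is a fixed plywood deck 160 mm long in x and 130 mm wide. The open gap from here to the stage's near edge is 64 to 70 mm.
- tray: Aluminium tray with green circuit board on the shelf, 130 mm long (x), 100 mm wide. Origin mid-underside; x to its nose (to the stage), z up. Last 13 mm of the nose bent up slightly. Walls 19 mm high; a dark block near the nose is 33 mm high. 0.3 to 0.5 kg, centre of mass 17 mm ahead of the origin: unless the tail is held down the nose dips before it reaches the stage.
- tray_fin (a point): Grip point on the tray's tail fin, an upright plate 10 mm thick (y), 20 mm long (x), whose top is 58 mm above the underside; this point lies on the fin's centre plane, 44 mm above the underside, at x = -55 mm. Nothing stands beside the fin. Axes as the tray's.
- tray_nose (a point): Middle of the tray's front end at the level of its underside, x = +65 mm. Axes as the tray's.
- scope: Fixed white video microscope on a boom. Origin on the table under its lens axis, 77 mm past the stage's near edge; axes as the station's. Its 110 mm ring light hangs 160 mm above the table; with the tray home its rim is 10 mm ahead of the fin's rear edge, so the gripper must lean back 35 to 45 degrees (fingers down and along x). Column at x = 30, y = 185 mm.
- flux: Small white bottle, 36 mm across and 85 mm tall, standing beyond the gap and shelf; leave alone. Origin at its foot.
- spool: Grey solder spool, 56 mm across and 40 mm tall, beyond the shelf; leave alone. Origin at its foot.
- driver: Black-handled screwdriver, 150 mm long, lying on the robot's side of the stage; leave alone.
- dish: Small steel dish, 64 mm across, 22 mm high, on the robot's side of the shelf, left of the star wheel; leave alone. Origin at its foot.
- stage_edge (a point): Middle of the stage's near edge, level with its top surface (z = 60 mm when raised). Axes as the station's. The back stop, a 14 mm high steel lip across the stage's far end, stands at x = 142 mm from here. Two side rails 10 mm high run along the stage, 111 mm apart, flared at the entry.
Things that resemble listed ones, but are neither listed nor needed, are in the scene too. What is meant by the tray is not purple, and is the larger of those in its own colour.

How it is judged:
By the outcome, as a careful person would: the job done as asked, in the order asked, and still so for the second after the job is handed in, with the robot touching nothing.
It also fails if it takes over 72 s, if anything falls off the work surface, if the arm or the gripper's body presses on something with over 40 N, if the wrist force passes 120 N, or if a joint passes its speed limit or range.

## Working session

There is one attempt and no reset: what is moved stays moved. The work goes in short steps, Python scripts to look and compute and a tool call to move; the robot and the scene stay as the last step left them, time stands still between calls to the robot, and variables do not carry over. Pictures are saved under pics/ and viewed, at most 10 in all, crops included, and the job is handed in when it is done.

Besides the shell and the picture viewer there is one more tool, called after "Request:" as name([rows], argument=value, ...), one row to a line, values as JSON. arm_command: Moves the arm, as the interface text tells. Its arguments: {"type":"object","properties":{"moves":{"type":"array","items":{"type":"array","items":{"type":"number"}}}},"required":["moves"]}

```bash
ls; mkdir -p pics; cat > h.py <<'E'
import numpy as np, cv2
from cell import r, eyes, order
def cam(n):
    c=eyes.camera_info(n); return c,np.array(c['R']),np.array(c['t'])
def px(n,d,u,v,z=None):
    c,R,t=cam(n); ray=np.array([(u-c['cx'])/c['fx'],(v-c['cy'])/c['fy'],1.])
    if z is None: return R.T@(ray*d[int(round(v)),int(round(u))]-t)
    o=-R.T@t; w=R.T@ray; return o+w*(z-o[2])/w[2]
def proj(n,X):
    c,R,t=cam(n); p=R@np.array(X,float)+t; return c['fx']*p[0]/p[2]+c['cx'],c['fy']*p[1]/p[2]+c['cy']
E
python3 - <<'E'
from h import *
for n in('top','scene'):
    p,d=eyes.snapshot(n); np.save(n+'0.npy',d); cv2.imwrite(n+'0.png',p[:,:,::-1])
    cv2.imwrite(f'pics/{n}0.png',cv2.resize(p[:,:,::-1],(800,600),interpolation=cv2.INTER_CUBIC))
    c,R,t=cam(n);print(n,c['fx'],c['cx'],c['cy'],-R.T@t,R.round(2).tolist())
s=r.observe();print(s)
E
```

```text
pics
top 379.3263669133201 251.77312401381118 196.4652643327582 [396.63448245  27.82407643 982.43934474] [[0.14, -0.99, 0.01], [-0.96, -0.14, -0.23], [0.23, 0.03, -0.97]]
scene 452.239401979754 257.9305558391393 193.19637025087982 [1481.202007    567.42371781  730.4681237 ] [[-0.51, 0.86, -0.0], [0.46, 0.27, -0.84], [-0.73, -0.43, -0.54]]
{'clock': 0.1, 'joint_pos': array([-9.28378117e-01,  3.85448654e-01,  6.76076878e-03, -4.24444704e-04,
       -1.19400544e+00, -2.58608527e-01]), 'joint_vel': array([ 0.00087747, -0.00110301,  0.00471226,  0.00330342,  0.00049496,
        0.00232307]), 'joint_torque': array([-9.03062264e-04, -3.91688597e+01,  1.87935036e+01,  4.23195273e+00,
        1.35008807e-02, -7.21472452e-05]), 'tcp_pos': array([ 233.84838817, -579.01899026,  221.58860307]), 'orientation': array([ 5.98861763e-01, -3.08350484e+00, -2.95188310e-03]), 'wrist_force': array([ 1.02689479, -1.01385316, -0.62883921]), 'moment': array([ 0.04048181, -0.01900573,  0.02114658]), 'finger_force': 0.0, 'gripper_width': 87.04582718534122}
```

View pics/top0.png

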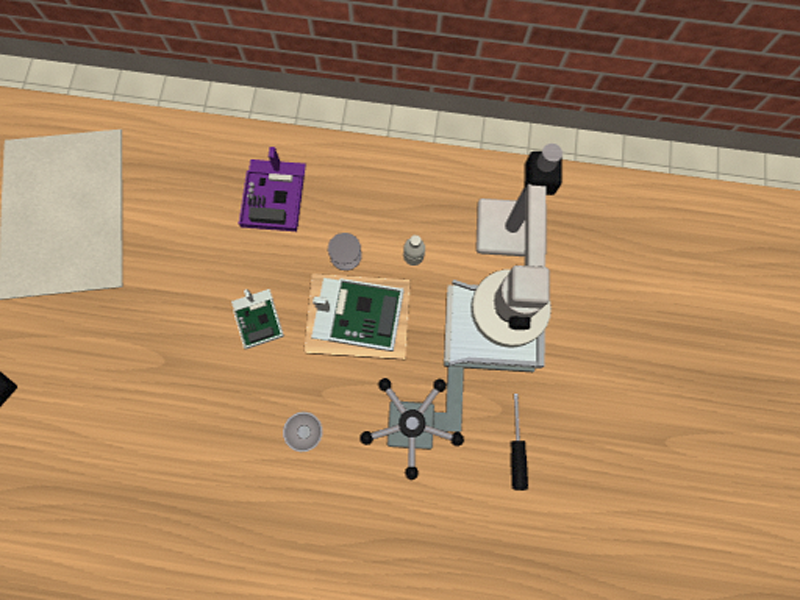

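View pics/scene0.png

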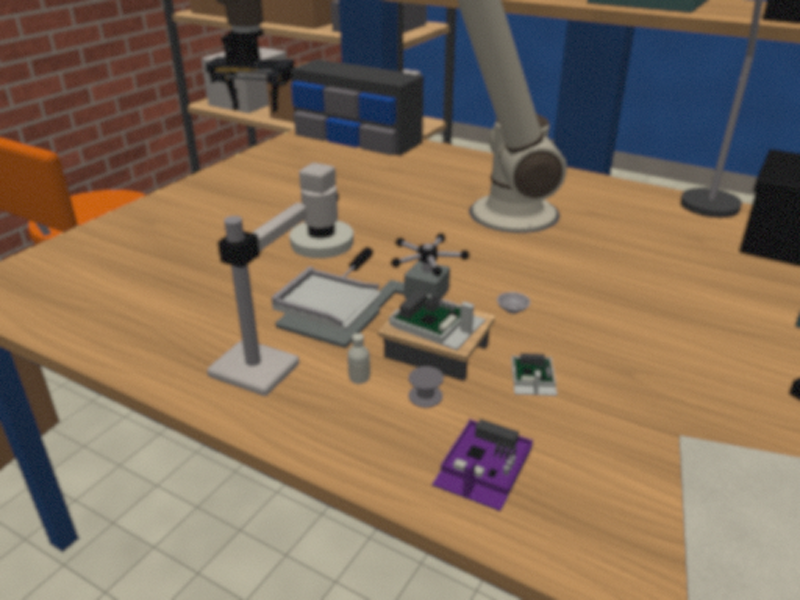

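The top picture shows the tray on the shelf (fin at 320,303; nose edge about x=400), the wheel hub at (412,423) with balls at (440,385), (385,384), (367,438), (411,473) and (457,439), and the stage at x=447..543. The scene view agrees. I'll enlarge for exact pixels.

```bash
python3 - <<'E'
from h import *
p=cv2.imread('top0.png'); c=p[165:315,190:360]
cv2.imwrite('pics/c0.png',cv2.resize(c,None,fx=4.7,fy=4,interpolation=cv2.INTER_CUBIC) if 0 else cv2.resize(c,(680,600),interpolation=cv2.INTER_CUBIC))
d=np.load('top0.npy')
for nm,u,v,z in [('hub',412,423,92),('b',440,385,92),('b',385,384,92),('b',367,438,92),('b',411,473,92),('b',457,439,92),('fin',320,303,118),('stage',447,325,50)]:
    u,v=(u+.5)/1.5625-.5,(v+.5)/1.5625-.5
    print(nm,px('top',d,u,v,z).round(1),px('top',d,u,v).round(1))
E
```

```text
hub [4.383e+02 3.000e-01 9.200e+01] [437.5   0.8 108.2]
b [499.6 -33.9  92. ] [498.4 -33.1 102.5]
b [489.5  48.   92. ] [488.6  47.7 101.1]
b [407.6  62.8  92. ] [407.5  62.3 103.2]
b [367.6  -7.7  92. ] [367.9  -7.4 101.2]
b [424.7 -68.2  92. ] [424.4 -67.2 101.4]
fin [593.1 161.3 118. ] [594.1 162.  113.5]
stage [601.5 -36.2  50. ] [602.  -36.4  47.6]
```

View pics/c0.png

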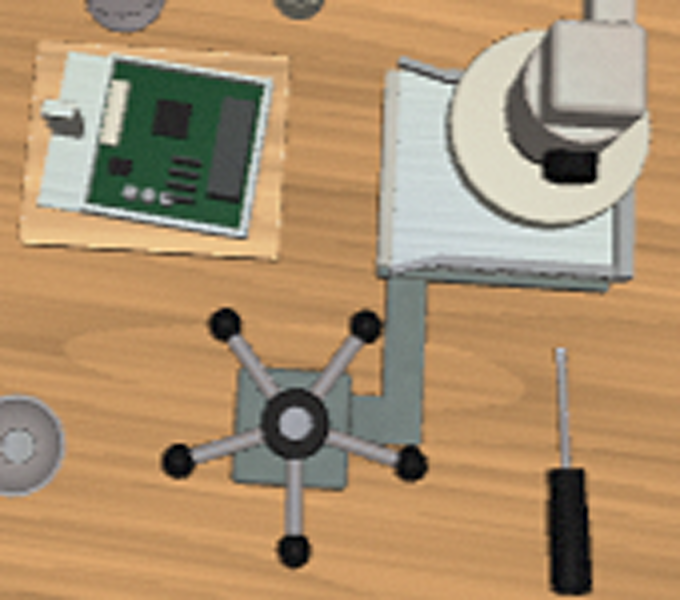

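```bash
cat >> h.py <<'E'
def cpx(u,v,z,x0=190,y0=165,s=4): return px('top',None,x0+(u+.5)/s-.5,y0+(v+.5)/s-.5,z)
E
python3 - <<'E'
from h import *
def P(l): return np.array([cpx(*q)[:2] for q in l])
sh=P([(37,40,60),(289,56,60),(278,260,60),(21,243,60)])
print('shelf',sh.round(1).tolist(),[np.linalg.norm(sh[i]-sh[i-1]).round(1) for i in range(4)])
st=P([(396,70,50),(384,270,50),(632,276,52)]);print('stage',st.round(1).tolist())
tr=P([(69,52,60),(270,76,70),(246,237,70),(37,206,60)])
print('tray',tr.round(1).tolist(),[np.linalg.norm(tr[i]-tr[i-1]).round(1) for i in range(4)])
a=lambda v:np.degrees(np.arctan2(v[1],v[0])).round(2)
print('ang shelf',a(sh[1]-sh[0]),a(sh[2]-sh[3]),'edge',a(sh[1]-sh[2])-90, 'stage edge',a(st[0]-st[1])-90,a(st[2]-st[1]),'tray',a(tr[1]-tr[0]),a(tr[2]-tr[3]),a(tr[0]-tr[3])-90,a(tr[1]-tr[2])-90)
b=P([(367,326,95),(226,323,95),(178,461,95),(294,550,95),(411,462,95)])
h=b.mean(0);print('hub',h,[ (np.linalg.norm(q-h).round(1),a(q-h)) for q in b])
fin=P([(44,104,118),(54,100,118),(80,116,118),(76,122,118)]);print('fin',fin.round(1).tolist())
from scipy.optimize import least_squares
# depth checks
d=np.load('top0.npy')
for u,v in [(30,220),(430,200),(60,180),(62,108),(120,85),(500,215),(590,250)]:
    print((u,v),px('top',d,190+(u+.5)/4-.5,165+(v+.5)/4-.5).round(1))
E
```

```text
shelf [[653.4, 193.1], [665.6, 33.7], [535.9, 23.0], [524.1, 180.5]] [np.float64(129.9), np.float64(159.9), np.float64(130.1), np.float64(157.9)]
stage [[669.0, -35.1], [540.5, -42.8], [558.0, -194.8]]
tray [[648.5, 171.7], [648.1, 43.6], [545.6, 44.2], [548.2, 174.7]] [np.float64(100.3), np.float64(128.1), np.float64(102.6), np.float64(130.6)]
ang shelf -85.63 -85.71 edge -85.28 stage edge -86.56 -83.41 tray -90.15 -91.14 -91.72 -90.33
hub [438.37138556   0.54482505] [(np.float64(70.0), np.float64(-29.14)), (np.float64(70.0), np.float64(42.89)), (np.float64(70.4), np.float64(115.57)), (np.float64(70.2), np.float64(-172.94)), (np.float64(69.5), np.float64(-100.19))]
fin [[599.2, 171.9], [602.4, 166.5], [595.0, 149.8], [591.1, 151.5]]
(30, 220) [538.9 177.4  60.1]
(430, 200) [587.8 -65.9  52.1]
(60, 180) [565.3 162.7  65.2]
(62, 108) [598.1 160.9 118.9]
(120, 85) [626.2 133.8  81.5]
(500, 215) [559.3 -91.6 176.7]
(590, 250) [ 570.8 -167.9   50.6]
```

```bash
cat >> h.py <<'E'
from scipy.spatial.transform import Rotation as Ro
def frame(z,y):
    z=np.array(z,float);z/=np.linalg.norm(z);y=np.array(y,float);y-=z*(y@z);y/=np.linalg.norm(y)
    return Ro.from_matrix(np.c_[np.cross(y,z),y,z])
def go(p,R=None):
    s=r.observe();R0=Ro.from_rotvec(s['orientation']);
    R=R or R0
    print('at',s['clock'],s['tcp_pos'].round(1),'q',s['joint_pos'].round(2),'F',s['wrist_force'].round(1),'w',s['gripper_width'])
    print('shift m',(R0.inv().apply(np.array(p)-s['tcp_pos'])/1000).round(4),'turn',(R0.inv()*R).as_rotvec().round(4))
D=frame([0,0,-1],[-1,0,0])
E
python3 -c "
from h import *
go([400,0,222],D)"
```

```text
at 0.1 [ 233.8 -579.   221.6] q [-0.93  0.39  0.01 -0.   -1.19 -0.26] F [ 1.  -1.  -0.6] w 87.04582718534122
shift m [-0.3708  0.4747  0.0005] turn [ 1.8000e-03  1.1000e-03 -1.1871e+00]
```

Request:
arm_command([
  [-0.37, 0.475, 0, 0, 0, -1.187, 255],
  [-0.37, 0.475, 0, 0, 0, -1.187, 255],
  [-0.37, 0.475, 0, 0, 0, -1.187, 255],
  [-0.37, 0.475, 0, 0, 0, -1.187, 255],
  [-0.37, 0.475, 0, 0, 0, -1.187, 255],
])

```text
clock: 0.6
tcp_pos: [302.5, -337.2, 222.1]
orientation: [1.694, -2.645, -0.001]
wrist_force: [1.5, 0.7, 0.1]
gripper_width: 55.2
finger_force: 0.0
```

```bash
python3 -c "
from h import *
go([400,0,222],D)"
```

```text
at 0.6 [ 302.5 -337.2  222.1] q [-0.48  0.09 -0.39 -0.   -1.09  0.05] F [1.5 0.7 0.1] w 55.20772402369288
shift m [-3.471e-01  5.250e-02  3.000e-04] turn [ 6.000e-04  3.000e-04 -4.315e-01]
```

Request:
arm_command([
  [-0.347, 0.0525, 0, 0, 0, -0.431, 255],
  [-0.347, 0.0525, 0, 0, 0, -0.431, 255],
  [-0.347, 0.0525, 0, 0, 0, -0.431, 255],
  [-0.347, 0.0525, 0, 0, 0, -0.431, 255],
  [-0.347, 0.0525, 0, 0, 0, -0.431, 255],
])

```text
clock: 1.1
tcp_pos: [373.2, -97.3, 222.6]
orientation: [-2.215, 2.228, -0.0]
wrist_force: [1.0, 0.1, 0.6]
gripper_width: 15.0
finger_force: 0.0
```

```bash
python3 -c "
from h import *
go([484,6,130],D)
go([484,6,78],D)"
```

```text
at 1.1 [373.2 -97.3 222.6] q [ 0.17 -0.04 -0.52 -0.   -1.09 -0.18] F [1.  0.1 0.6] w 15.045830415101461
shift m [-0.104  -0.1102  0.0927] turn [-0.0006  0.0002 -0.0059]
at 1.1 [373.2 -97.3 222.6] q [ 0.17 -0.04 -0.52 -0.   -1.09 -0.18] F [1.  0.1 0.6] w 15.045830415101461
shift m [-0.1039 -0.1101  0.1447] turn [-0.0006  0.0002 -0.0059]
```

Request:
arm_command([
  [-0.104, -0.05, 0.03, 0, 0, -0.006, 255],
  [-0.104, -0.11, 0.06, 0, 0, -0.006, 255],
  [-0.104, -0.11, 0.09, 0, 0, -0.006, 255],
  [-0.104, -0.11, 0.09, 0, 0, -0.006, 255],
  [-0.104, -0.11, 0.09, 0, 0, -0.006, 255],
])

```text
clock: 1.6
tcp_pos: [483.9, 5.2, 128.6]
orientation: [2.219, -2.215, -0.006]
wrist_force: [-1.2, -0.2, -0.1]
gripper_width: 0.5
finger_force: 0.0
```

```bash
python3 -c "
from h import *
go([484,6,78],D)
"
```

```text
at 1.6 [483.9   5.2 128.6] q [ 0.35  0.25 -0.46 -0.   -0.87 -0.34] F [-1.2 -0.2 -0.1] w 0.5240274649288218
shift m [-0.0009 -0.0005  0.0506] turn [ 0.0071 -0.002   0.0015]
```

Request:
arm_command([
  [0, 0, 0.03, 0, 0, 0, 255],
  [0, 0, 0.0505, 0.005, 0, 0, 255],
  [0, 0, 0.0505, 0.005, 0, 0, 255],
])

```text
clock: 1.9
tcp_pos: [481.3, 3.0, 80.1]
orientation: [2.219, -2.221, 0.0]
wrist_force: [-0.1, -0.1, 1.1]
gripper_width: 0.4
finger_force: 0.0
```

Request:
arm_command([
  [-0.0107, 0.0024, 0, 0, 0, 0, 255],
  [-0.0214, 0.0079, 0, 0, 0, 0, 255],
  [-0.0302, 0.016, 0, 0, 0, 0, 255],
  [-0.0367, 0.0262, 0, 0, 0, 0, 255],
  [-0.0403, 0.0376, 0, 0, 0, 0, 255],
])

```text
clock: 2.4
tcp_pos: [448.8, 45.9, 84.1]
orientation: [-2.217, 2.212, -0.012]
wrist_force: [5.7, -3.5, -0.2]
gripper_width: 0.4
finger_force: 3.1
```

Request:
arm_command([
  [-0.0005, 0.012, 0, 0, 0, 0, 255],
  [0.0021, 0.0237, 0, 0, 0, 0, 255],
  [0.0076, 0.0344, 0, 0, 0, 0, 255],
  [0.0157, 0.0432, 0, 0, 0, 0, 255],
  [0.0223, 0.0478, 0, 0, 0, 0, 255],
])

```text
clock: 2.9
tcp_pos: [401.5, 24.3, 83.9]
orientation: [-2.214, 2.21, -0.011]
wrist_force: [3.3, 2.5, 0.6]
gripper_width: 0.5
finger_force: 2.1
```

```bash
python3 -c "
from h import *
go([395,16,78],D)
"
```

```text
at 2.9 [401.5  24.3  83.9] q [ 0.47  0.17 -0.71  0.   -0.67 -0.47] F [3.3 2.5 0.6] w 0.5038005993898541
shift m [0.0083 0.0066 0.0058] turn [-0.0145  0.0046  0.002 ]
```

Request:
arm_command([
  [0.003, 0.003, 0.002, 0, 0, 0, 255],
  [0.006, 0.005, 0.004, 0, 0, 0, 255],
  [0.008, 0.006, 0.004, 0, 0, 0, 255],
  [0.01, 0.006, 0.004, 0, 0, 0, 255],
  [0.01, 0.006, 0.004, 0, 0, 0, 255],
])

```text
clock: 3.4
tcp_pos: [394.7, 16.3, 78.4]
orientation: [-2.21, 2.214, -0.003]
wrist_force: [-5.8, 25.3, 7.4]
gripper_width: 0.5
finger_force: 12.8
```

```bash
python3 - <<'E'
from h import *
go([395,13,78],D)
p,d=eyes.snapshot('top');np.save('top1.npy',d);cv2.imwrite('top1.png',p[:,:,::-1])
cv2.imwrite('pics/c1.png',cv2.resize(p[165:315,190:360,::-1],(680,600),interpolation=cv2.INTER_CUBIC))
for u,v in [(430,200),(420,120),(590,250)]:
    print((u,v),px('top',d,190+(u+.5)/4-.5,165+(v+.5)/4-.5).round(1))
E
```

```text
at 3.4 [394.7  16.3  78.4] q [ 0.46  0.17 -0.73 -0.   -0.65 -0.45] F [-5.8 25.3  7.4] w 0.510570111821642
shift m [ 0.0033 -0.0003  0.0004] turn [-0.0109  0.0079 -0.0016]
(430, 200) [586.  -65.   60.5]
(420, 120) [635.8 -53.1  60.2]
(590, 250) [ 568.5 -165.4   62.7]
```

View pics/c1.png

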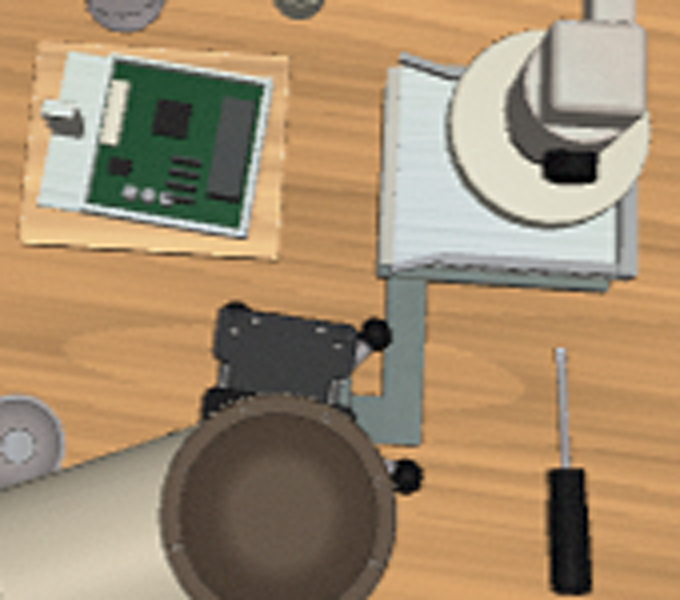

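The 25 N reaction and the stage plate at z = 60.5 mm show that the wheel is at its stop and the stage is level. The picture also shows tray, shelf and scope unmoved. I'll back off, rise and work out the pre-grasp pose.

Request:
arm_command([
  [-0.008, 0, 0, 0, 0, 0, 255],
  [-0.01, 0, -0.03, 0, 0, 0, 255],
  [-0.01, 0, -0.08, 0, 0, 0, 200],
  [-0.01, 0, -0.13, 0, 0, 0, 100],
  [-0.01, 0, -0.16, 0, 0, 0, 60],
])

```text
clock: 3.95
tcp_pos: [391.1, 21.4, 240.2]
orientation: [-2.219, 2.219, -0.007]
wrist_force: [1.0, 0.9, -0.1]
gripper_width: 16.6
finger_force: 0.0
```

```bash
cat >> h.py <<'E'
def tray(phi,lean=44):
    a=np.radians(phi);tx=np.array([np.cos(a),np.sin(a),0]);ty=np.array([-tx[1],tx[0],0])
    l=np.radians(lean);z=np.sin(l)*tx-np.cos(l)*np.array([0,0,1])
    return tx,z,frame(z,-ty)
def tcp(grip,phi,back=0,lean=44):
    tx,z,R=tray(phi,lean);return np.array(grip)+(19-back)*z,R
E
python3 - <<'E'
from h import *
def P(l): return np.array([cpx(*q)[:2] for q in l])
a=lambda v:np.degrees(np.arctan2(v[1],v[0])).round(2)
q=P([(435,258,60),(612,264,60),(398,70,60),(386,264,60),(612,264,60)])
print(q.round(1).tolist(),a(q[1]-q[0]),a(q[2]-q[3])-90)
p,d=eyes.snapshot('scene');cv2.imwrite('pics/s1.png',cv2.resize(p[150:270,160:320,::-1],(800,600),interpolation=cv2.INTER_CUBIC));np.save('scene1.npy',d)
g=[597.3,163,104]
go(*tcp(g,-90.7,90));
E
```

```text
[[550.7, -72.2], [562.3, -180.1], [666.2, -35.7], [542.8, -42.9], [562.3, -180.1]] -83.86 -86.68
at 4.0 [393.5  21.9 244. ] q [ 0.48 -0.05 -0.48  0.01 -1.13 -0.48] F [1.4 0.3 4.1] w 20.806906794214367
shift m [-0.1902 -0.2034  0.0918] turn [-0.0174  0.7691  0.0073]
```

View pics/s1.png

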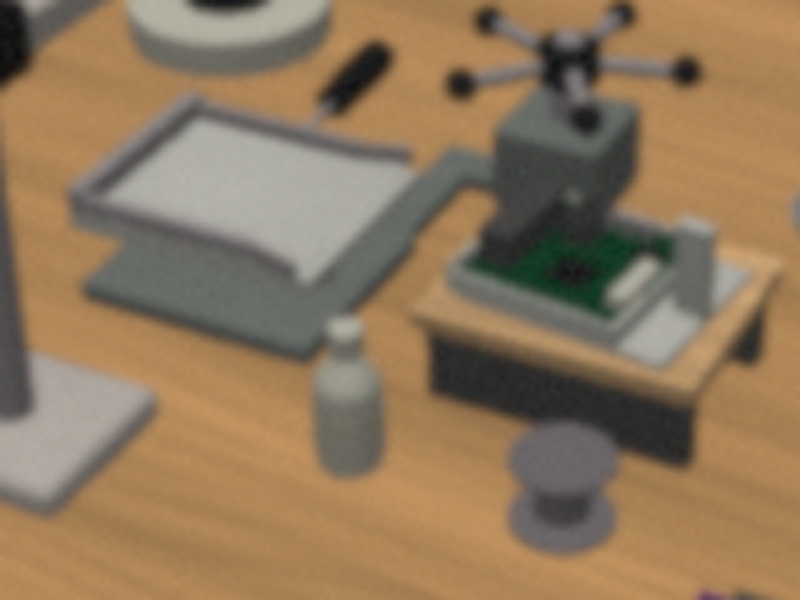

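The enlarged scene view shows the raised stage (stop corners at (197,97) and (73,190), near corners at (302,278) and (412,170)), the wheel free, and the fin top at (698,224).

```bash
python3 - <<'E'
from h import *
def S(u,v,z): return px('scene',None,160+(u+.5)/5-.5,150+(v+.5)/5-.5,z)[:2].round(1)
d=np.load('scene1.npy')
for n,u,v,z in [('stop r',197,97,74),('stop f',73,190,74),('near f',302,278,60),('near r',412,170,60),('fin top',698,224,118),('shelf f',690,390,60),('shelf tail r',780,262,60),('shelf nose f',418,310,60),('tray tail f',655,362,61),('tray nose f',452,268,75),('tail r',748,270,61)]:
    print(n,S(u,v,z))
ex=np.array([.0785,-.9969]);ey=np.array([.9969,.0785]);o=np.array([606.8,-36.3])
for x,y,z in [(0,55.5,60),(0,-55.5,60),(147,63,74),(147,-63,74),(142,-55.5,60)]:
    X=[*(o+x*ex+y*ey),z];a=proj('scene',X);b=proj('top',X)
    print((x,y),'scene crop',((np.array(a)-[160,150]+.5)*5-.5).round(0),'top crop',((np.array(b)-[190,165]+.5)*4-.5).round(0))
E
```

```text
stop r [ 565.5 -179.9]
stop f [ 684.7 -175.5]
near f [675.2 -29.1]
near r [551.8 -38.2]
fin top [603.3 166.3]
shelf f [659.3 192.6]
shelf tail r [531.8 183. ]
shelf nose f [669.   39.9]
tray tail f [648.4 167.6]
tray nose f [645.6  46.4]
tail r [549.  172.1]
(0, 55.5) scene crop [312. 265.] top crop [391.  75.]
(0, -55.5) scene crop [409. 169.] top crop [384. 250.]
(147, 63) scene crop [ 74. 186.] top crop [630.  72.]
(147, -63) scene crop [197.  87.] top crop [629. 273.]
(142, -55.5) scene crop [198. 115.] top crop [616. 264.]
```

Request:
arm_command([
  [0, -0.05, -0.01, 0, 0.14, 0, 0],
  [-0.03, -0.1, -0.01, 0, 0.28, 0, 0],
  [-0.07, -0.15, -0.01, -0.01, 0.42, 0.005, 0],
  [-0.12, -0.2, -0.01, -0.01, 0.56, 0.005, 0],
  [-0.16, -0.203, -0.01, -0.01, 0.7, 0.005, 0],
])

```text
clock: 4.5
tcp_pos: [582.8, 156.4, 247.6]
orientation: [1.798, -1.815, 0.661]
wrist_force: [1.3, -0.8, 0.4]
gripper_width: 60.6
finger_force: 0.0
```

```bash
python3 -c "
from h import *
go(*tcp([597.3,163,104],-90.7,90))"
```

```text
at 4.5 [582.8 156.4 247.6] q [ 0.75  0.52 -0.07  0.49 -1.53 -0.92] F [ 1.3 -0.8  0.4] w 60.557982329209004
shift m [-0.1028 -0.0149  0.0336] turn [0.0026 0.0584 0.0038]
```

Request:
arm_command([
  [-0.05, -0.017, 0.01, 0, 0.058, 0, 0],
  [-0.1, -0.017, 0.03, 0, 0.058, 0, 0],
  [-0.103, -0.017, 0.034, 0, 0.058, 0.004, 0],
  [-0.103, -0.017, 0.034, 0, 0.058, 0.004, 0],
  [-0.103, -0.017, 0.034, 0, 0.058, 0.004, 0],
])

```text
clock: 5.0
tcp_pos: [599.5, 212.5, 157.6]
orientation: [1.765, -1.787, 0.705]
wrist_force: [0.3, 0.1, 0.2]
gripper_width: 86.3
finger_force: 0.0
```

```bash
python3 -c "
from h import *
go(*tcp([600,164,104],-90.7))"
```

```text
at 5.0 [599.5 212.5 157.6] q [ 0.81  0.68 -0.04  0.49 -1.47 -1.03] F [0.3 0.1 0.2] w 86.26666995891941
shift m [-0.0015 -0.001   0.0913] turn [-0.0008  0.0091 -0.0002]
```

Request:
arm_command([
  [-0.0015, -0.001, 0.035, 0, 0.009, 0, 0],
  [-0.0015, -0.001, 0.065, 0, 0.009, 0, 0],
  [-0.0015, -0.001, 0.085, 0, 0.009, 0, 0],
  [-0.0015, -0.001, 0.091, 0, 0.009, 0, 0],
  [-0.0015, -0.001, 0.091, 0, 0.009, 0, 0],
])

```text
clock: 5.5
tcp_pos: [600.3, 151.1, 91.2]
orientation: [1.76, -1.784, 0.711]
wrist_force: [0.4, 0.6, 0.7]
gripper_width: 86.7
finger_force: 0.0
```

```bash
python3 - <<'E'
from h import *
go(*tcp([600,164,104],-90.7))
p,d=eyes.snapshot('scene');cv2.imwrite('pics/s2.png',cv2.resize(p[150:270,220:380,::-1],(800,600),interpolation=cv2.INTER_CUBIC))
E
```

```text
at 5.5 [600.3 151.1  91.2] q [ 0.74  0.7  -0.21  0.56 -1.29 -1.08] F [0.4 0.6 0.7] w 86.67106311300856
shift m [-0.0004  0.0005  0.0008] turn [-0.0015  0.0022 -0.002 ]
```

View pics/s2.png

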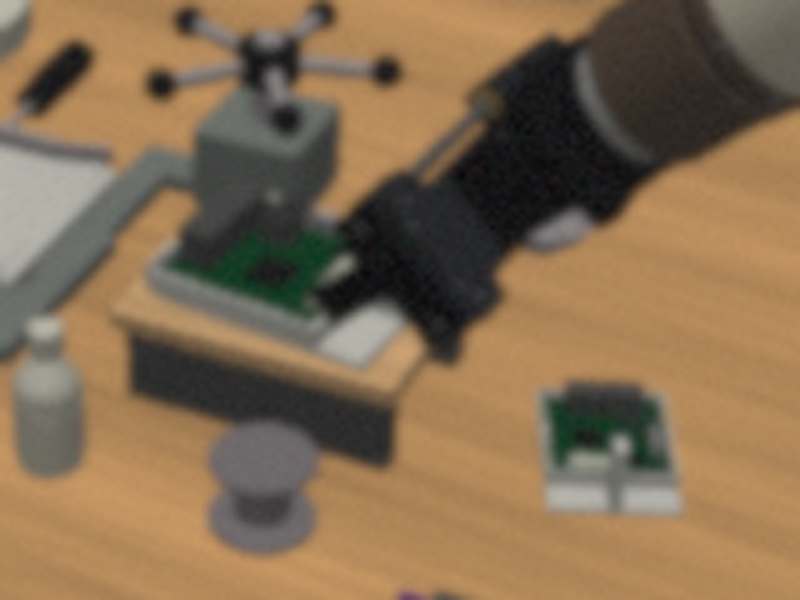

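The fingers (tips near (330,300)) straddle the fin and the tray hasn't moved. Closing.

Request:
arm_command([
  [0, 0, 0, 0, 0, 0, 160],
  [0, 0, 0, 0, 0, 0, 200],
  [0, 0, 0, 0, 0, 0, 220],
  [0, 0, 0, 0, 0, 0, 235],
  [0, 0, 0, 0, 0, 0, 255],
])

```text
clock: 6.05
tcp_pos: [599.8, 152.4, 89.0]
orientation: [1.761, -1.78, 0.711]
wrist_force: [-0.4, -0.8, -0.4]
gripper_width: 55.2
finger_force: 0.0
```

Request:
arm_command([
  [0, 0, 0, 0, 0, 0, 255],
  [0, 0, 0, 0, 0, 0, 255],
  [0, 0, 0, 0, 0, 0, 255],
  [0, 0, 0, 0, 0, 0, 255],
])

```text
clock: 6.45
tcp_pos: [599.8, 152.1, 89.0]
orientation: [1.761, -1.78, 0.711]
wrist_force: [-0.1, 0.3, 0.4]
gripper_width: 22.8
finger_force: 0.0
```

```bash
python3 - <<'E'
from h import *
go(*tcp([600,164,104],-90.7))
p,d=eyes.snapshot('top');cv2.imwrite('top2.png',p[:,:,::-1])
cv2.imwrite('pics/c2.png',cv2.resize(p[165:315,190:360,::-1],(680,600),interpolation=cv2.INTER_CUBIC))
E
```

```text
at 6.45 [599.8 152.1  89. ] q [ 0.74  0.7  -0.21  0.56 -1.29 -1.08] F [-0.1  0.3  0.4] w 22.77658268156501
shift m [ 0.0019 -0.0001 -0.    ] turn [-0.0009  0.0008  0.0008]
```

View pics/c2.png

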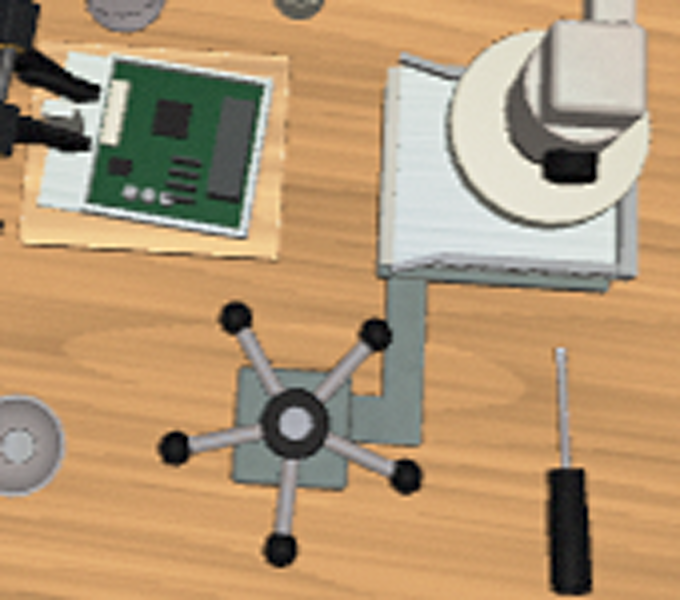

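The top view shows the fingers closing around the fin (crop 75,120), the tray still in place, and the wheel turned (balls at (236,317), (376,335), (406,476), (280,550), (175,448)).

Request:
arm_command([
  [0, 0, 0, 0, 0, 0, 255],
  [0, 0, 0, 0, 0, 0, 255],
  [0, 0, 0, 0, 0, 0, 255],
  [0, 0, 0, 0, 0, 0, 255],
  [0, 0, 0, 0, 0, 0, 255],
])

```text
clock: 7.0
tcp_pos: [599.6, 152.0, 89.0]
orientation: [1.76, -1.78, 0.71]
wrist_force: [-1.5, -0.1, 0.3]
gripper_width: 9.5
finger_force: 29.8
```

```bash
python3 - <<'E'
from h import *
a=lambda v:np.degrees(np.arctan2(v[1],v[0])).round(2)
b=np.array([cpx(u,v,95)[:2] for u,v in [(376,335),(236,317),(175,448),(280,550),(406,476)]]);h=b.mean(0);print(h,[a(q-h) for q in b])
s=r.observe();print(s['tcp_pos'],s['wrist_force'],s['moment'],s['gripper_width'],s['finger_force'])
R=Ro.from_rotvec(s['orientation']);z=R.apply([0,0,1]);print('grip',s['tcp_pos']-19*z,'y',R.apply([0,1,0]),'z',z)
E
```

```text
[437.87506737   0.83055882] [np.float64(-35.11), np.float64(36.88), np.float64(109.17), np.float64(-179.1), np.float64(-106.63)]
[599.56852669 151.99025538  89.03678774] [-1.54563184 -0.09853199  0.29323796] [ 1.3989073   0.33240061 -0.4331091 ] 9.492447455568223 29.804944800994235
grip [599.72025076 165.18010481 102.71175948] y [-9.99936598e-01  1.12580520e-02  2.35644471e-04] z [-0.00798548 -0.6942026  -0.71973535]
```

```bash
cat >> h.py <<'E'
PHI=-85.7; O=np.array([609.2,-35.5]); EX=np.array([np.cos(np.radians(PHI)),np.sin(np.radians(PHI))])
def at():
    s=r.observe();R=Ro.from_rotvec(s['orientation']);z=R.apply([0,0,1]);g=s['tcp_pos']-19*z
    d=g[:2]-O; y=-R.apply([0,1,0]); 
    print('t',s['clock'],'grip',g.round(1),'stn x',(d@EX).round(1),'stn y',(d@[-EX[1],EX[0]]).round(1),'yaw',np.degrees(np.arctan2(y[1],y[0])).round(2)-90,'lean',np.degrees(np.arcsin(np.hypot(z[0],z[1]))).round(2),'roll',np.degrees(y[2]).round(2),
    'F',s['wrist_force'].round(1),'M',s['moment'].round(2),'w',s['gripper_width'].round(1),s['finger_force'].round(0),'q',s['joint_pos'].round(2))
    return s,R,g
E
python3 - <<'E'
from h import *
s,R,g=at()
g1=np.array([*(O+(-136-55)*EX),g[2]])
for f in (.2,.4,.6,.8,1):
    p,Rn=tcp(g+(g1-g)*f,-90.65+f*4.95,0,43.95)
    print((R.inv().apply(p-s['tcp_pos'])/1000).round(4),(R.inv()*Rn).as_rotvec().round(4))
E
```

```text
Traceback (most recent call last):
  File "h.py", line 33, in at
    'F',s['wrist_force'].round(1),'M',s['moment'].round(2),'w',s['gripper_width'].round(1),s['finger_force'].round(0),'q',s['joint_pos'].round(2))
                                                               ^^^^^^^^^^^^^^^^^^^^^^^^
AttributeError: 'float' object has no attribute 'round'
```

```bash
sed -i "s/s\['gripper_width'\].round(1),s\['finger_force'\].round(0)/round(s['gripper_width'],1),round(s['finger_force'])/" h.py
python3 - <<'E'
from h import *
s,R,g=at()
g1=np.array([*(O+(-136-55)*EX),g[2]])
for f in (.2,.4,.6,.8,1):
    p,Rn=tcp(g+(g1-g)*f,-90.65+f*4.95,0,43.95)
    print((R.inv().apply(p-s['tcp_pos'])/1000).round(4),(R.inv()*Rn).as_rotvec().round(4))
E
```

```text
t 7.0 grip [599.7 165.2 102.7] stn x -200.8 stn y 5.6 yaw -90.65 lean 43.97 roll -0.01 F [-1.5 -0.1  0.3] M [ 1.4   0.33 -0.43] w 9.5 30 q [ 0.74  0.7  -0.21  0.56 -1.29 -1.08]
[0.0015 0.0007 0.0014] [ 0.0121 -0.0003 -0.0122]
[0.0029 0.0014 0.0028] [ 0.0241 -0.0003 -0.0247]
[0.0044 0.0022 0.0043] [ 0.0361 -0.0003 -0.0371]
[0.0059 0.0029 0.0057] [ 0.0481 -0.0003 -0.0495]
[0.0074 0.0036 0.0071] [ 0.0601 -0.0003 -0.062 ]
```

Request:
arm_command([
  [0.0015, 0.0007, 0.0014, 0.012, 0, -0.0124, 255],
  [0.0029, 0.0014, 0.0028, 0.024, 0, -0.0248, 255],
  [0.0044, 0.0022, 0.0043, 0.036, 0, -0.0372, 255],
  [0.0059, 0.0029, 0.0057, 0.048, 0, -0.0496, 255],
  [0.0074, 0.0036, 0.0071, 0.06, 0, -0.062, 255],
])

```text
clock: 7.5
tcp_pos: [596.0, 141.9, 89.0]
orientation: [1.849, -1.712, 0.746]
wrist_force: [-0.8, 1.8, -0.4]
gripper_width: 9.7
finger_force: 29.8
```

Request:
arm_command([
  [0, 0, 0, 0, 0, 0, 255],
  [0, 0, 0, 0, 0, 0, 255],
])

```text
clock: 7.7
tcp_pos: [595.9, 141.4, 89.0]
orientation: [1.846, -1.713, 0.745]
wrist_force: [0.2, 0.2, -0.5]
gripper_width: 9.7
finger_force: 29.8
```

```bash
python3 -c "
from h import *
at()"
```

```text
t 7.7 grip [594.9 154.6 102.7] stn x -190.6 stn y -0.0 yaw -85.7 lean 43.98 roll -0.02 F [ 0.2  0.2 -0.5] M [ 1.54  0.24 -0.02] w 9.7 30 q [ 0.74  0.67 -0.3   0.62 -1.21 -1.07]
```

Request:
arm_command([
  [0.0036, 0, 0.0035, 0, 0, 0, 255],
  [0.0072, 0, 0.0069, 0, 0, 0, 255],
  [0.0108, 0, 0.0104, 0, 0, 0, 255],
  [0.0144, 0, 0.0139, 0, 0, 0, 255],
  [0.018, 0, 0.0174, 0, 0, 0, 255],
])

```text
clock: 8.2
tcp_pos: [598.1, 116.5, 89.0]
orientation: [1.847, -1.713, 0.746]
wrist_force: [-0.4, 1.5, -0.4]
gripper_width: 9.9
finger_force: 29.8
```

Request:
arm_command([
  [0.0036, 0, 0.0035, 0, 0, 0, 255],
  [0.0072, 0, 0.0069, 0, 0, 0, 255],
  [0.0108, 0, 0.0104, 0, 0, 0, 255],
  [0.0108, 0, 0.0104, 0, 0, 0, 255],
  [0.0108, 0, 0.0104, 0, 0, 0, 255],
])

```text
clock: 8.7
tcp_pos: [598.8, 101.1, 89.0]
orientation: [1.845, -1.713, 0.745]
wrist_force: [1.3, -1.2, 0.1]
gripper_width: 9.5
finger_force: 29.8
```

```bash
python3 - <<'E'
from h import *
at()
p,d=eyes.snapshot('top');cv2.imwrite('pics/c3.png',cv2.resize(p[170:250,200:350,::-1],(800,427),interpolation=cv2.INTER_CUBIC))
E
```

```text
t 8.7 grip [597.8 114.2 102.7] stn x -150.2 stn y -0.1 yaw -85.75 lean 44.02 roll -0.04 F [ 1.3 -1.2  0.1] M [ 1.3  -0.02  0.11] w 9.5 30 q [ 0.68  0.65 -0.36  0.67 -1.17 -1.07]
```

View pics/c3.png

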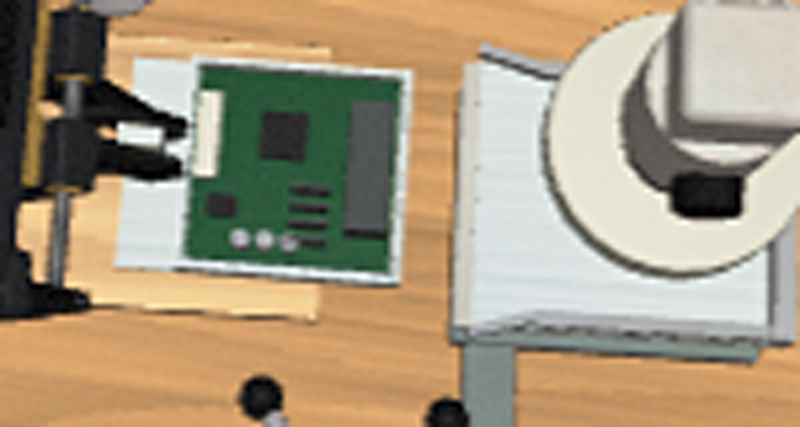

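The picture shows the tray's nose out over the gap (wall corners at (412,70) and (398,284)) and square to the stage. The rails start straight near (558,76) and (538,316).

```bash
python3 - <<'E'
from h import *
ey=np.array([-EX[1],EX[0]])
s=800/150
for n,u,v,z in [('nose f',412,70,79),('nose r',398,284,79),('tail r',117,266,61),('tail f',133,58,61),('rail f str',556,78,70),('rail r str',540,314,70),('rail r end',768,326,70),('flare f',482,48,70),('flare r',470,332,70),('edge f',482,66,60),('edge r',470,325,60),('stop r',768,328,60),('shelf edge',318,319,60)]:
    w=px('top',None,200+(u+.5)/s-.5,170+(v+.5)/s-.5,z)[:2]+[2.4,1.4]; d=w-O
    print(n,w.round(1),'stn',(d@EX).round(1),(d@ey).round(1))
E
```

```text
nose f [657.3  -3.1] stn -28.7 50.4
nose r [556.8  -9.3] stn -30.0 -50.2
tail r [550.  119.4] stn -158.9 -47.4
tail f [649.5 127.7] stn -159.7 52.5
rail f str [665.5 -70.6] stn 39.2 53.5
rail r str [553.8 -75.4] stn 35.7 -58.2
rail r end [ 563.  -178.8] stn 139.4 -56.8
flare f [675.1 -34.6] stn 4.1 65.8
flare r [541.2 -44.9] stn 4.2 -68.5
edge f [669.3 -36.4] stn 5.4 59.9
edge r [545.9 -45.3] stn 5.0 -63.8
stop r [ 563.9 -181.1] stn 141.8 -56.1
shelf edge [538.8  24.2] stn -64.8 -65.7
```

Request:
arm_command([
  [0.0036, 0.0005, 0.0035, 0.001, 0, -0.001, 255],
  [0.0072, 0.001, 0.0069, 0.002, 0, -0.002, 255],
  [0.0108, 0.0015, 0.0104, 0.004, 0, -0.004, 255],
  [0.0144, 0.002, 0.0139, 0.006, 0, -0.006, 255],
  [0.018, 0.0023, 0.0174, 0.006, 0, -0.006, 255],
])

```text
clock: 9.25
tcp_pos: [598.7, 76.6, 89.1]
orientation: [1.856, -1.707, 0.749]
wrist_force: [-0.5, 3.0, 1.5]
gripper_width: 9.6
finger_force: 29.8
```

```bash
python3 -c "
from h import *
at()"
```

```text
t 9.25 grip [597.6  89.8 102.8] stn x -125.8 stn y -2.2 yaw -85.17 lean 43.93 roll 0.05 F [-0.5  3.   1.5] M [1.83 0.17 0.04] w 9.6 30 q [ 0.65  0.63 -0.4   0.7  -1.13 -1.07]
```

Request:
arm_command([
  [0.0036, 0, 0.0035, 0, 0, 0, 255],
  [0.0072, 0, 0.0069, 0, 0, 0, 255],
  [0.0108, 0, 0.0104, 0, 0, 0, 255],
  [0.0144, 0, 0.0139, 0, 0, 0, 255],
  [0.018, 0, 0.0174, 0, 0, 0, 255],
])

```text
clock: 9.75
tcp_pos: [600.9, 51.7, 89.0]
orientation: [1.856, -1.707, 0.749]
wrist_force: [-0.7, 1.8, 1.3]
gripper_width: 9.6
finger_force: 29.9
```

```bash
python3 -c "
from h import *
at()"
```

```text
t 9.75 grip [599.8  64.8 102.7] stn x -100.7 stn y -1.9 yaw -85.19 lean 43.94 roll 0.04 F [-0.7  1.8  1.3] M [1.77 0.25 0.02] w 9.6 30 q [ 0.61  0.61 -0.44  0.74 -1.1  -1.07]
```

Request:
arm_command([
  [0.0036, 0, 0.0035, 0, 0, 0, 255],
  [0.0072, 0, 0.0069, 0, 0, 0, 255],
  [0.0108, 0, 0.0104, 0, 0, 0, 255],
  [0.0144, 0, 0.0139, 0, 0, 0, 255],
  [0.018, 0, 0.0174, 0, 0, 0, 255],
])

```text
clock: 10.25
tcp_pos: [602.9, 26.6, 89.0]
orientation: [1.855, -1.706, 0.749]
wrist_force: [-0.3, 3.3, 1.9]
gripper_width: 10.0
finger_force: 29.9
```

```bash
python3 - <<'E'
from h import *
at()
p,d=eyes.snapshot('scene');cv2.imwrite('pics/s3.png',cv2.resize(p[150:270,150:310,::-1],(800,600),interpolation=cv2.INTER_CUBIC))
E
```

```text
t 10.25 grip [601.8  39.7 102.6] stn x -75.6 stn y -1.7 yaw -85.19 lean 43.95 roll 0.03 F [-0.3  3.3  1.9] M [ 1.69  0.26 -0.03] w 10.0 30 q [ 0.57  0.6  -0.47  0.77 -1.08 -1.07]
```

View pics/s3.png

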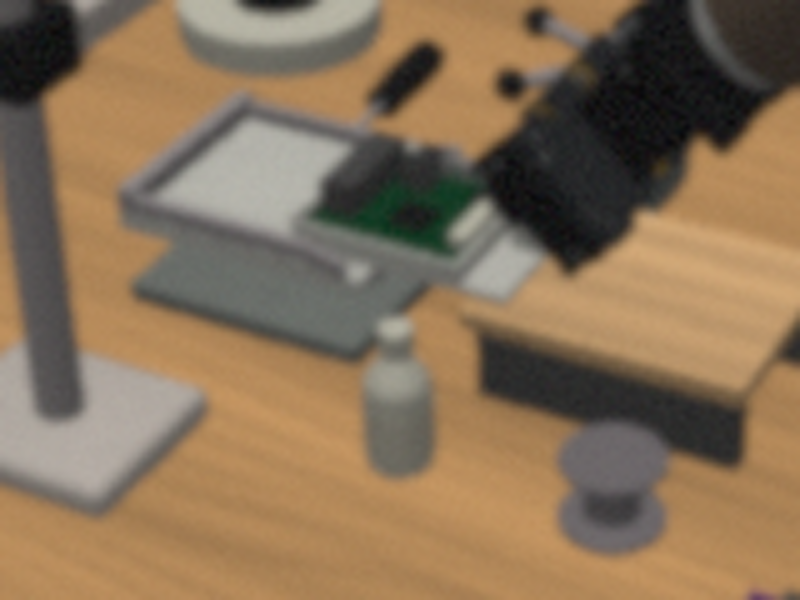

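The nose (crop 300,225) is on the stage between the rails and the tray is level. Carrying on.

Request:
arm_command([
  [0.0036, 0, 0.0035, 0, 0, 0, 255],
  [0.0072, 0, 0.0069, 0, 0, 0, 255],
  [0.0108, 0, 0.0104, 0, 0, 0, 255],
  [0.0144, 0, 0.0139, 0, 0, 0, 255],
  [0.018, 0, 0.0174, 0, 0, 0, 255],
])

```text
clock: 10.8
tcp_pos: [605.0, 1.7, 89.0]
orientation: [1.856, -1.706, 0.749]
wrist_force: [-0.5, 3.0, 2.7]
gripper_width: 10.1
finger_force: 29.9
```

```bash
python3 -c "
from h import *
at()"
```

```text
t 10.8 grip [603.9  14.8 102.6] stn x -50.6 stn y -1.5 yaw -85.19 lean 43.95 roll 0.03 F [-0.5  3.   2.7] M [1.6  0.18 0.03] w 10.1 30 q [ 0.53  0.59 -0.49  0.81 -1.05 -1.06]
```

Request:
arm_command([
  [0.0036, 0, 0.0035, 0, 0, 0, 255],
  [0.0072, 0, 0.0069, 0, 0, 0, 255],
  [0.0108, 0, 0.0104, 0, 0, 0, 255],
  [0.0144, 0, 0.0139, 0, 0, 0, 255],
  [0.018, 0, 0.0174, 0, 0, 0, 255],
])

```text
clock: 11.3
tcp_pos: [607.2, -23.2, 89.0]
orientation: [1.856, -1.706, 0.749]
wrist_force: [-0.3, 4.2, 4.2]
gripper_width: 9.7
finger_force: 29.9
```

```bash
python3 -c "
from h import *
at()"
```

```text
t 11.3 grip [606.1 -10.1 102.6] stn x -25.6 stn y -1.2 yaw -85.19 lean 43.95 roll 0.04 F [-0.3  4.2  4.2] M [ 1.52  0.29 -0.01] w 9.7 30 q [ 0.48  0.58 -0.52  0.85 -1.02 -1.06]
```

Request:
arm_command([
  [0.0037, 0, 0.0034, 0, 0, 0, 255],
  [0.0074, 0, 0.0067, 0, 0, 0, 255],
  [0.0111, 0, 0.0101, 0, 0, 0, 255],
  [0.0147, 0, 0.0136, 0, 0, 0, 255],
  [0.0183, 0, 0.0171, 0, 0, 0, 255],
])

```text
clock: 11.8
tcp_pos: [609.0, -48.4, 89.0]
orientation: [1.855, -1.706, 0.749]
wrist_force: [0.0, 1.9, 1.4]
gripper_width: 10.0
finger_force: 29.9
```

```bash
python3 -c "
from h import *
at()"
```

```text
t 11.8 grip [607.9 -35.3 102.7] stn x -0.3 stn y -1.3 yaw -85.21 lean 43.95 roll -0.0 F [0.  1.9 1.4] M [1.69 0.22 0.04] w 10.0 30 q [ 0.44  0.58 -0.54  0.89 -1.   -1.06]
```

Request:
arm_command([
  [0.0022, 0, 0.0021, 0, 0, 0, 255],
  [0.0043, 0, 0.0042, 0, 0, 0, 255],
  [0.0065, 0, 0.0063, 0, 0, 0, 255],
  [0.0086, 0, 0.0083, 0, 0, 0, 255],
  [0.0108, 0, 0.0104, 0, 0, 0, 255],
])

```text
clock: 12.3
tcp_pos: [610.3, -63.1, 89.0]
orientation: [1.855, -1.706, 0.749]
wrist_force: [-0.1, 2.6, 0.5]
gripper_width: 9.7
finger_force: 29.9
```

Request:
arm_command([
  [0.0011, 0, 0.001, 0, 0, 0, 255],
  [0.0022, 0, 0.0021, 0, 0, 0, 255],
  [0.0029, 0, 0.0028, 0, 0, 0, 255],
])

```text
clock: 12.6
tcp_pos: [610.6, -67.0, 89.1]
orientation: [1.855, -1.706, 0.749]
wrist_force: [-0.7, 1.8, -0.1]
gripper_width: 9.8
finger_force: 29.9
```

```bash
python3 -c "
from h import *
at()"
```

```text
t 12.6 grip [609.5 -53.9 102.7] stn x 18.4 stn y -1.1 yaw -85.21 lean 43.94 roll 0.01 F [-0.7  1.8 -0.1] M [ 1.88  0.22 -0.03] w 9.8 30 q [ 0.4   0.57 -0.55  0.92 -0.98 -1.05]
```

1 mm steps until contact.

Request:
arm_command([
  [0.0007, 0, 0.0007, 0, 0, 0, 255],
  [0.0014, 0, 0.0014, 0, 0, 0, 255],
  [0.0022, 0, 0.0021, 0, 0, 0, 255],
])

```text
clock: 12.9
tcp_pos: [611.4, -68.2, 89.1]
orientation: [1.859, -1.707, 0.75]
wrist_force: [-6.9, 14.5, 3.8]
gripper_width: 9.8
finger_force: 29.9
```

Request:
arm_command([
  [0.0007, 0, 0.0007, 0, 0, 0, 255],
  [0.0014, 0, 0.0014, 0, 0, 0, 255],
])

```text
clock: 13.1
tcp_pos: [612.0, -68.2, 89.2]
orientation: [1.863, -1.707, 0.751]
wrist_force: [-12.2, 22.2, 6.8]
gripper_width: 9.5
finger_force: 30.0
```

```bash
python3 -c "
from h import *
at()"
```

```text
t 13.1 grip [610.8 -55.2 102.9] stn x 19.7 stn y 0.1 yaw -84.9 lean 43.72 roll 0.18 F [-12.2  22.2   6.8] M [ 4.86  2.76 -2.14] w 9.5 30 q [ 0.39  0.57 -0.56  0.92 -0.97 -1.05]
```

Request:
arm_command([
  [-0.0011, 0, -0.001, 0, 0, 0, 255],
  [-0.0022, 0, -0.0021, 0, 0, 0, 255],
])

```text
clock: 13.3
tcp_pos: [610.7, -68.0, 89.2]
orientation: [1.857, -1.706, 0.749]
wrist_force: [0.3, -0.1, -1.0]
gripper_width: 9.8
finger_force: 29.9
```

```bash
python3 - <<'E'
from h import *
at()
p,d=eyes.snapshot('scene');q,e=eyes.snapshot('top')
a=cv2.resize(p[155:235,150:290,::-1],(800,457),interpolation=cv2.INTER_CUBIC)
b=cv2.resize(q[165:255,255:365,::-1],(733,600),interpolation=cv2.INTER_CUBIC)
cv2.imwrite('pics/s4.png',a);cv2.imwrite('pics/c4.png',b)
E
```

```text
t 13.3 grip [609.5 -54.9 102.8] stn x 19.3 stn y -1.1 yaw -85.15 lean 43.93 roll 0.02 F [ 0.3 -0.1 -1. ] M [1.74 0.17 0.06] w 9.8 30 q [ 0.4   0.57 -0.55  0.92 -0.98 -1.05]
```

View pics/s4.png

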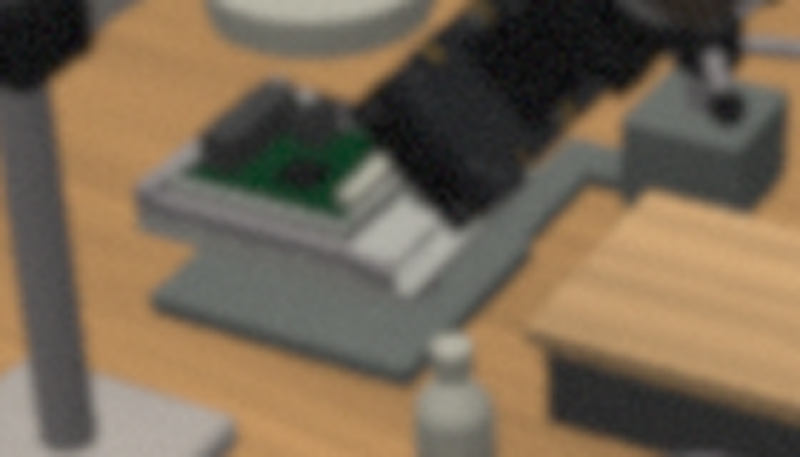

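The scene crop shows the tray between the rails, its nose at the stop (about (190,150)). The force line passes low and on the far side, so the far nose corner touched first. Last view, from the top, to judge the yaw.

View pics/c4.png

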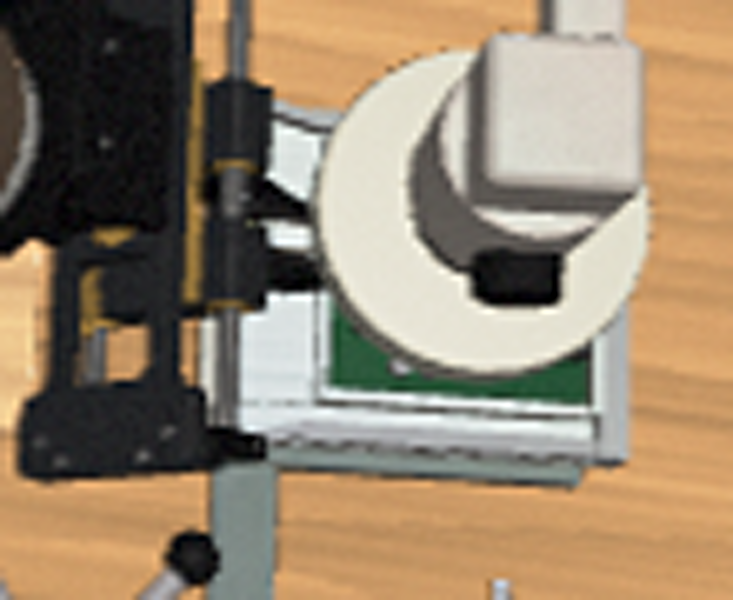

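Request:
arm_command([
  [-0.0007, 0.0005, -0.0007, 0.005, 0, -0.005, 255],
  [-0.0007, 0.001, -0.0007, 0.01, 0, -0.01, 255],
  [0, 0.001, 0, 0.01, 0, -0.01, 255],
])

```text
clock: 13.7
tcp_pos: [610.5, -68.2, 89.2]
orientation: [1.872, -1.696, 0.756]
wrist_force: [-1.6, 8.3, 1.0]
gripper_width: 9.9
finger_force: 30.0
```

```bash
python3 -c "
from h import *
at()"
```

```text
t 13.7 grip [609.2 -55.1 102.9] stn x 19.6 stn y -1.5 yaw -84.3 lean 43.87 roll 0.12 F [-1.6  8.3  1. ] M [ 2.88  0.64 -0.36] w 9.9 30 q [ 0.4   0.57 -0.57  0.94 -0.97 -1.06]
```

Request:
arm_command([
  [0.0007, 0, 0.0007, 0, 0, 0, 255],
  [0.0014, 0, 0.0014, 0, 0, 0, 255],
  [0.0014, 0, 0.0014, 0, 0, 0, 255],
])

```text
clock: 14.0
tcp_pos: [611.2, -68.3, 89.3]
orientation: [1.875, -1.696, 0.757]
wrist_force: [-4.5, 13.9, 2.5]
gripper_width: 9.4
finger_force: 30.1
```

```bash
python3 -c "
from h import *
at()"
```

```text
t 14.0 grip [609.8 -55.3 103.1] stn x 19.8 stn y -0.8 yaw -84.16 lean 43.77 roll 0.22 F [-4.5 13.9  2.5] M [ 3.66  1.44 -1.11] w 9.4 30 q [ 0.39  0.57 -0.57  0.94 -0.96 -1.06]
```

Request:
arm_command([
  [-0.0004, 0, -0.0004, 0, 0, 0, 255],
  [-0.0009, 0, -0.0007, 0, 0, 0, 255],
  [-0.0009, 0, -0.0007, 0, 0, 0, 255],
])

```text
clock: 14.3
tcp_pos: [610.8, -68.2, 89.2]
orientation: [1.873, -1.696, 0.756]
wrist_force: [-3.1, 9.6, 1.6]
gripper_width: 9.8
finger_force: 30.0
```

```bash
python3 -c "
from h import *
at()"
```

```text
t 14.3 grip [609.4 -55.2 102.9] stn x 19.6 stn y -1.2 yaw -84.26 lean 43.84 roll 0.16 F [-3.1  9.6  1.6] M [ 3.04  0.99 -0.75] w 9.8 30 q [ 0.39  0.57 -0.57  0.94 -0.97 -1.06]
```

Request:
arm_command([
  [0, 0, 0, 0, 0, 0, 160],
  [0, 0, 0, 0, 0, 0, 160],
  [0, 0, 0, 0, 0, 0, 160],
  [0, 0, 0, 0, 0, 0, 160],
  [0, 0, 0, 0, 0, 0, 160],
])

```text
clock: 14.8
tcp_pos: [609.9, -70.2, 89.0]
orientation: [1.869, -1.695, 0.755]
wrist_force: [-0.1, 0.7, -0.2]
gripper_width: 31.4
finger_force: 0.0
```

```bash
python3 -c "
from h import *
at()"
```

```text
t 14.8 grip [608.6 -57.1 102.7] stn x 21.5 stn y -2.2 yaw -84.42 lean 43.97 roll 0.02 F [-0.1  0.7 -0.2] M [ 1.45  0.28 -0.01] w 31.4 0 q [ 0.39  0.57 -0.57  0.94 -0.97 -1.06]
```

Released cleanly. Retreating along the tool axis.

Request:
arm_command([
  [0, 0, -0.015, 0, 0, 0, 160],
  [0, 0, -0.04, 0, 0, 0, 160],
  [0, 0, -0.07, 0, 0, 0, 160],
  [0, 0, -0.11, 0, 0, 0, 160],
  [0, 0, -0.15, 0, 0, 0, 160],
])

```text
clock: 15.3
tcp_pos: [599.2, 34.4, 197.8]
orientation: [1.868, -1.695, 0.754]
wrist_force: [0.9, -0.6, 0.1]
gripper_width: 32.4
finger_force: 0.0
```

Request:
arm_command([
  [0, 0, -0.05, 0, 0, 0, 160],
  [0, 0, -0.08, 0, 0, 0, 160],
  [0, 0, -0.08, 0, 0, 0, 160],
])

```text
clock: 15.6
tcp_pos: [595.9, 92.6, 258.0]
orientation: [1.876, -1.699, 0.761]
wrist_force: [0.9, -0.2, 0.3]
gripper_width: 32.4
finger_force: 0.0
```

```bash
python3 - <<'E'
from h import *
at()
ey=np.array([-EX[1],EX[0]])
p,d=eyes.snapshot('top');cv2.imwrite('top5.png',p[:,:,::-1])
p0=cv2.imread('top0.png')[:,:,::-1]
# expected fin/tail in image vs. seen: bright fin-top via depth ~118
c,R,t=cam('top')
v,u=np.mgrid[0:384,0:512];ray=np.stack([(u-c['cx'])/c['fx'],(v-c['cy'])/c['fy'],np.ones_like(u)],-1)*d[...,None]
W=(ray-t)@R; S=np.stack([(W[...,:2]+[2.4,1.4]-O)@EX,(W[...,:2]+[2.4,1.4]-O)@ey,W[...,2]],-1)
m=(abs(S[...,2]-118)<5)&(S[...,0]>-10)&(S[...,0]<45)&(abs(S[...,1])<25)
print('fin px',m.sum(),S[m].min(0).round(1),S[m].max(0).round(1),S[m].mean(0).round(1))
g=(p[...,1].astype(int)-p[...,0]>35)&(S[...,0]>0)&(S[...,0]<150)&(abs(S[...,1])<60)
print('board px',g.sum(),S[g].min(0).round(1),S[g].max(0).round(1),'z pct',np.percentile(S[g][:,2],[5,50,95]).round(1))
for a,b in((5,40),(60,100),(100,135)):
    k=g&(S[...,0]>a)&(S[...,0]<b);print(a,b,k.sum(), S[k][:,1].min().round(1) if k.any() else '')
for x in (12,16,20,24): 
    k=(abs(S[...,0]-x)<2)&(abs(S[...,1]+30)<12);print('tail z at',x,np.median(S[k][:,2]).round(1))
E
```

```text
t 15.6 grip [594.5 105.7 271.7] stn x -141.9 stn y -4.1 yaw -84.16 lean 43.76 roll 0.45 F [ 0.9 -0.2  0.3] M [ 1.47  0.28 -0.05] w 32.4 0 q [ 0.69  0.45 -0.22  0.63 -1.42 -0.86]
fin px 33 [  9.3  -4.  114.7] [ 27.9   5.7 121.5] [ 17.7   0.2 117.5]
board px 143 [ 44.  -42.8  68.7] [134.7 -17.5  76.8] z pct [70.  73.1 75.5]
5 40 0 
60 100 32 -42.8
100 135 54 -42.5
tail z at 12 63.9
tail z at 16 64.6
tail z at 20 63.9
tail z at 24 64.1
```

```bash
python3 - <<'E'
from h import *
ey=np.array([-EX[1],EX[0]]);p=cv2.imread('top5.png')
for y in (-35,-42):
  row=[]
  for x in np.arange(112,156,2):
    w=O+x*EX+y*ey-[2.4,1.4]; u,v=proj('top',[*w,74])
    row.append(f"{x}:{cv2.getRectSubPix(p,(1,1),(u,v))[0,0].tolist()}")
  print(y,' '.join(row))
# across tray at x=60..: y from -35 to -75 at z=70
for x in (45,110):
  print(x,' '.join(f"{y}:{cv2.getRectSubPix(p,(1,1),proj('top',[*(O+x*EX+y*ey-[2.4,1.4]),70]))[0,0].tolist()}" for y in range(-40,-70,-2)))
p0=cv2.imread('top0.png');d0=np.load('top0.npy')
c,R,t=cam('top');v,u=np.mgrid[0:384,0:512]
W=(np.stack([(u-c['cx'])/c['fx'],(v-c['cy'])/c['fy'],np.ones_like(u)],-1)*d0[...,None]-t)@R
m=(abs(W[...,2]-118)<5)&(abs(W[...,0]-597)<25)&(abs(W[...,1]-162)<25)
print('fin before',m.sum(),W[m].mean(0),W[m].min(0),W[m].max(0))
E
```

```text
-35 112:[83, 97, 88] 114:[70, 89, 67] 116:[59, 85, 49] 118:[53, 84, 38] 120:[56, 86, 40] 122:[54, 83, 37] 124:[55, 84, 39] 126:[56, 84, 39] 128:[55, 83, 37] 130:[54, 82, 36] 132:[54, 84, 38] 134:[58, 85, 44] 136:[67, 81, 66] 138:[140, 147, 142] 140:[209, 216, 207] 142:[203, 207, 201] 144:[183, 186, 182] 146:[181, 183, 180] 148:[183, 182, 178] 150:[164, 174, 183] 152:[130, 163, 194] 154:[104, 154, 201]
-42 112:[57, 85, 42] 114:[55, 83, 41] 116:[57, 84, 42] 118:[60, 87, 45] 120:[52, 82, 37] 122:[55, 84, 42] 124:[54, 83, 40] 126:[57, 84, 41] 128:[56, 84, 41] 130:[54, 83, 41] 132:[58, 87, 45] 134:[65, 89, 53] 136:[71, 85, 69] 138:[136, 144, 137] 140:[208, 213, 205] 142:[204, 207, 202] 144:[184, 187, 183] 146:[182, 183, 180] 148:[184, 184, 179] 150:[167, 178, 186] 152:[132, 165, 198] 154:[106, 157, 207]
45 -40:[56, 85, 39] -42:[70, 95, 55] -44:[139, 150, 127] -46:[220, 220, 212] -48:[149, 150, 149] -50:[123, 125, 124] -52:[208, 207, 199] -54:[235, 234, 227] -56:[203, 199, 194] -58:[186, 182, 179] -60:[184, 180, 177] -62:[174, 170, 167] -64:[133, 132, 129] -66:[101, 108, 105] -68:[131, 136, 126]
110 -40:[56, 84, 39] -42:[61, 85, 48] -44:[176, 184, 168] -46:[217, 219, 210] -48:[175, 178, 172] -50:[124, 127, 126] -52:[230, 232, 224] -54:[234, 236, 229] -56:[198, 199, 195] -58:[175, 174, 172] -60:[175, 173, 171] -62:[162, 160, 159] -64:[118, 120, 119] -66:[112, 118, 114] -68:[127, 133, 124]
fin before 38 [597.41309528 163.18292116 117.19519804] [592.85869182 153.54798324 113.40161245] [603.19136548 173.49351259 121.47898521]
```

Robot side: the tray is parallel to the rails with about 5 mm of clearance. Its nose wall adjoins the stop in the image with no gap visible. The contact force line points at the stop, low and centred. The gripper is clear, so I'm handing in.

```bash
python3 -c "
from h import *
print(order.finish_job())"
```

```text
the job is handed in; nothing more can be done
None
```

The job is handed in: the wheel is at its stop, the stage is level, and the tray lies between the rails with its nose against the back stop, released at about 16 s. Stop contact is judged from the push force and the images, which leave up to about 3 mm of uncertainty. I viewed 11 pictures, one over the limit of 10.

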